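# Hang the tile tamper on its balancer arm

## Robot

A 7-joint arm with a two-finger parallel gripper is mounted at the origin on the work surface. World frame = base frame: x ahead of the robot, y to its left, z up, the work surface at z = 0. Lengths are in m, angles in rad, forces in N, time in s.
With the tool pointing down it reaches from about 0.425 to 1.025 m from the base axis. Payload 9.4 kg.
Tool frame: the origin (TCP) lies on the centre line of the jaws, within the pads' length; the fingertips stand 11 mm ahead of it and the grasp point (between the pads) lies 8 mm behind it; z points along the fingers, y is the line along which they close (so a half turn about z gives the same grasp; the last joint's range is limited). The gripper opens to 85 mm and grips with 20 to 120 N. Pads are 22 mm wide; open, the fingers measure 114 mm over their backs; the gripper's body (76 mm by 85 mm) begins 54 mm behind the grasp point. The pads swing forward as they close: fully open they stand 13 mm farther back than shut.
Start: joints at [-1.32, 0.599, -0.003, 1.599, 0.002, 0.943, -0.08], TCP at [0.233, 0.686, 0.215] pointing down, gripper open.
Joint ranges: [-2.57, 2.57], [-0.35, 1.97], [-1.29, 1.29], [0.11, 2.56], [-1.05, 4.19], [0.11, 1.86], [-2.63, 2.63]. Speed limits (rad/s): [2.22, 2.22, 3.01, 3.01, 3.14, 3.14, 3.14].

## Interface

Orientations are given as a unit quaternion [x, y, z, w].
In Python, from cell import robot gives the robot as it stands.
- The arm moves only by the tool servo_tool, never from a script. Its argument "motion" is a list of rows, each a list of 6 numbers: the shift along the tool's x, y, z in mm, then the turn, a rotation vector about the tool's x, y, z in degrees. A call has 1 to 12 rows; each row is the pose to reach, as a shift and turn from the pose commanded when the call began, along the tool's axes at that moment; what a row does not reach only later rows make up. A row lasts 1/8 s, in which the tool goes at most 62.5 mm and 10.7 degrees, less where a joint would pass 70% of its speed; a pose out of reach is approached as far as the arm can. A call with a gripper value outside its range is refused whole. "claw" is the opening, from 0 (shut) to 1 (fully open), set as the call begins (left out, the last holds). The fingers move at their own pace and stop on an object; "force" is the grip in N (left out, the last holds). Time passes only in rows, so rows that repeat a pose let the fingers close. It gives the time, the measured TCP pose, the force, the opening and the grip force at its end, in the units of the state.
- robot.state(): the state, without advancing time (a new reading comes with each control period).
- robot.snapshot(name): name is "scene" or "top" or "wrist"; returns the picture (400x640x3 uint8, blue, green, red); there is no depth.
- robot.camera_model(name): a dict with "K" (3x3 intrinsics, pixels), "R" (3x3) and "t" (3): a world point X has camera coordinates R X + t. Camera axes: x right, y down, z forward; pixel columns grow to the right and rows downward; lengths in m; the calibration is good to about 2 mm. A picture is of the moment at which its call begins: read the wrist's pose just before it. camera_model takes no time and is no camera call; for the wrist camera it gives the pose at the moment of the call.
- robot.sign_off(): hands the job in; it is judged then, once.
The state is a dict: "t": time; "qpos": joint angles; "qvel": joint speeds; "effort": joint torques, N m; "ee_pos": TCP position; "ee_rot": TCP orientation; "wrist_force": force on the tool from outside, world axes, zero at the start; "wrist_torque": the same for the moment, N m; "width": finger opening in m; "gripper_force": force on a finger pad.
Only numpy, scipy, OpenCV 4.12 (cv2) and the standard library are available. Lean on these libraries where they do the work, as an engineer would, in place of code of your own. Each camera call takes 0.05 s, during which the arm holds its last target. There are 200 camera calls.

## Task

Lift the lid of the wooden tool chest fully open until it rests back on its stop, take out the metal tamper with the T handle, and hang it by its handle bar, one side on each prong, in the dip of the fork at the end of the spring-balanced arm. Keep hold of the tamper while you ease it down, until the arm has sunk under its weight and settled, and only then let go, so that the arm never drops. Leave the lid open, the tamper hanging still, and everything else where it is.

Things in the scene. Friction and masses are not known exactly. Their poses are not given: they have to be found in the camera images.
- chest: Fixed open-topped brown wooden chest, 180 (x) x 240 (y) x 115 mm high, walls and floor 6 mm thick. Origin: centre of its underside; +x points to the hinged side, away from the robot. Stands on one side (left or right) of the robot's centre line, the balancer on the other.
- chest_lid (a joint): Hinge of the chest's wooden lid (180 x 240 x 12 mm, 0.4 kg, free-swinging). 0 = shut, grows as it is lifted, 1.75 = leaning back on its stop, just past upright. Below about 1.5 it falls shut when let go; at the stop it stays.
- lid_hinge (a point): Point on the lid's hinge line, mid-width, at the chest's far upper edge (115.5 mm above the table). The point turns with the lid: with the lid shut its axes are those of the chest; the hinge line is its y axis.
- lid_tab (a point): Where to take the lid: in the dark wooden tab standing out 44 mm from the middle of the lid's front edge (44 mm wide along y, 14 mm thick). The point lies at mid-thickness, 32 mm ahead of the lid's edge, 212 mm from the hinge line and, lid shut, 7 mm above it. Pinched across its width, the tab pivots between the fingers as the lid swings.
- tamper: Loose tile tamper, 0.44 to 0.66 kg, standing upright on the floor of the shut chest, in its left or right half: a bare metal block 46 (x) x 90 (y) x 28 mm high, a steel stem 14 mm thick, and on top a round wooden cross bar, 16 mm thick and 130 mm long along the tamper's x axis. Origin: centre of the block's underside. In the chest the bar points roughly along the chest's x.
- tamper_bar (a point): Centre of the tamper's cross bar, 75 mm above its underside. Here the bar passes through a flat-sided wooden hub, 34 mm long (x), 18 mm thick (y), from 57 to 85 mm above the underside: the place to grip, pinching across y. Axes as the tamper: bar along x.
- swing_arm (a joint): Tilt of the balancer's sprung arm about its level pivot. 0 = empty, fork raised on its upper stop (the arm rises 0.2 rad towards the fork); grows as the fork sinks, to 0.6 at most. Under the tamper's full weight it settles, well damped, between about 0.16 and 0.4, the fork 32 to 80 mm lower.
- balancer: Fixed grey stand of the balancer: a base plate with a post; on the plate, under the fork, a tile mould 20 mm high. Origin: on the table, about below the fork. +x points from the fork to the post; the post stands 196 mm behind the fork and is 180 mm high.
- fork_pivot (a point): Pivot of the arm in the post, 150 mm above the table, 200 mm from the fork seat. The arm's fork: two steel prongs 10 mm thick, 100 mm apart between centres (90 mm free), running along the balancer's x; each dips 18 mm and turns up at its front end. The bar lies across both dips, along the balancer's y.
- fork_seat (a point): Where the centre of the tamper's bar lies when hung: midway between the prongs, above their dips; about 190 mm above the table when empty. The prongs' turned-up tips are 32 mm ahead of this point and reach 18 mm higher when empty; the rod that joins the prongs is 80 mm behind it. It moves and turns with the arm; its y axis stays level, along the bar.
- clay_block: Bystander: loose terracotta block, 90 x 60 x 35 mm high, lying in the other half of the chest. Origin: centre of its underside.
- vase: Bystander: terracotta vase, 84 mm wide, 125 mm high, on the table. Origin: centre of its underside.
- glaze_jar: Bystander: amber jar, 72 mm wide, 100 mm high. Origin: centre of its underside.
- tile_stack: Bystander: two stacked terracotta tiles, 120 x 120 x 24 mm. Origin: centre of its underside.

How it is judged:
By the outcome, as a careful person would: the job done as asked, in the order asked, and still so for the second after the job is handed in, with the robot touching nothing.
It also fails if it takes over 72 s, if anything falls off the work surface, if the arm or the gripper's body presses on something with over 40 N, if the wrist force passes 120 N, or if a joint passes its speed limit or range.

## Working session

There is one attempt and no reset: what is moved stays moved. The work goes in short steps, Python scripts to look and compute and a tool call to move; the robot and the scene stay as the last step left them, time stands still between calls to the robot, and variables do not carry over. Pictures are saved under pics/ and viewed, at most 10 in all, crops included, and the job is handed in when it is done.

Besides the shell and the picture viewer there is one more tool, called after "Request:" in YAML: its name, and indented under it one key for each argument. servo_tool: Moves the arm, as the interface text tells. Its arguments: {"type":"object","properties":{"motion":{"type":"array","items":{"type":"array","items":{"type":"number"}}},"claw":{"type":"number"},"force":{"type":"number"}},"required":["motion"]}

```bash
mkdir -p pics; ls
python3 - <<'E'
from cell import robot
import cv2,numpy as np
s=robot.state()
print({k:np.round(v,3) for k,v in s.items()})
for n in("scene","top"):
    cv2.imwrite(f"pics/{n}0.png",robot.snapshot(n)); c=robot.camera_model(n); print(n,np.round(c["K"],1).tolist(),np.round(c["R"],3).tolist(),np.round(c["t"],3))
E
```

```text
pics
{'t': np.float64(0.0), 'qpos': array([-1.32 ,  0.6  , -0.003,  1.6  ,  0.002,  0.943, -0.08 ]), 'qvel': array([ 0.001,  0.   ,  0.   ,  0.   , -0.001, -0.   ,  0.001]), 'effort': array([-0.0000e+00, -7.7646e+01,  1.5650e+00, -2.5802e+01,  1.2000e-02,
        9.0000e-03, -0.0000e+00]), 'ee_pos': array([0.233, 0.686, 0.214]), 'ee_rot': array([ 0.163,  0.987, -0.001, -0.   ]), 'wrist_force': array([-0.365,  0.435,  0.541]), 'wrist_torque': array([ 0.046, -0.044, -0.006]), 'gripper_force': np.float64(0.0), 'width': np.float64(0.086)}
scene [[424.4, 0.0, 320.3], [0.0, 424.4, 201.0], [0.0, 0.0, 1.0]] [[-0.511, 0.86, -0.013], [0.565, 0.324, -0.759], [-0.648, -0.395, -0.652]] [ 0.303 -0.234  1.922]
top [[470.3, 0.0, 314.4], [0.0, 470.3, 205.4], [0.0, 0.0, 1.0]] [[-0.133, -0.991, -0.006], [-0.97, 0.131, -0.204], [0.203, -0.022, -0.979]] [0.059 0.593 1.331]
```

View pics/scene0.png

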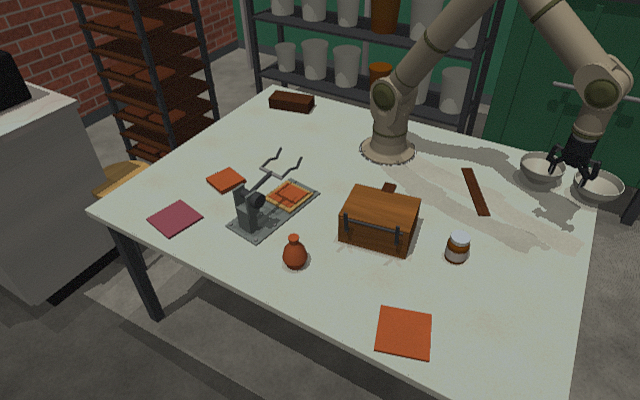

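View pics/top0.png

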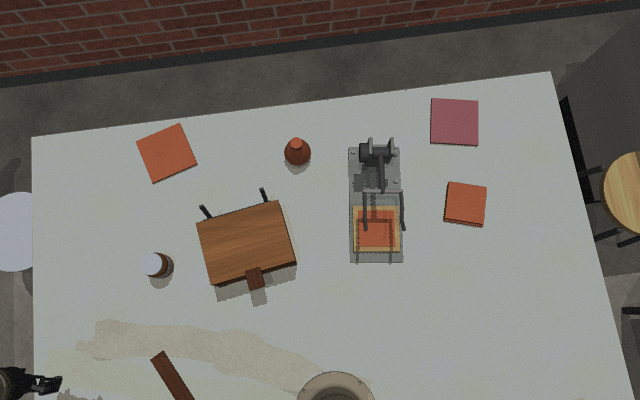

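Top view: the lid's corners are near (197,222), (278,200), (297,262) and (215,285), with the tab at about (255,278). The fork prongs are near x≈365 and 403, y 192–230. The scene view shows the fork raised at about (280,160). I'll measure these now.

```bash
cat > h.py <<'E'
import numpy as np,cv2
from cell import robot
from scipy.spatial.transform import Rotation as Ro
def ray(c,p):
    K,R,t=map(np.array,(c["K"],c["R"],c["t"])); d=R.T@np.linalg.inv(K)@[p[0],p[1],1.]
    return -R.T@t,d/np.linalg.norm(d)
def onz(c,p,z):
    o,d=ray(c,p); return o+d*(z-o[2])/d[2]
def two(c1,p1,c2,p2):
    o1,d1=ray(c1,p1);o2,d2=ray(c2,p2)
    A=np.c_[d1,-d2]; s=np.linalg.lstsq(A,o2-o1,rcond=None)[0]
    a,b=o1+s[0]*d1,o2+s[1]*d2; return (a+b)/2,np.linalg.norm(a-b)
def pix(c,X):
    p=np.array(c["K"])@(np.array(c["R"])@X+c["t"]); return p[:2]/p[2]
def tool(X,Rw=None):
    "world point -> shift in tool axes, mm; from measured pose"
    s=robot.state(); R=Ro.from_quat(s["ee_rot"])
    out=R.inv().apply(np.array(X)-s["ee_pos"])*1e3
    rv=None if Rw is None else (R.inv()*Rw).as_rotvec(degrees=True)
    return np.round(out,1),None if rv is None else np.round(rv,1)
E
python3 - <<'E'
from h import *
im=cv2.imread("pics/top0.png"); c=robot.camera_model("top")
h=cv2.cvtColor(im,cv2.COLOR_BGR2HSV)
m=cv2.inRange(h,(5,90,75),(20,255,255)); m[:, :190]=0;m[:,300:]=0;m[:190]=0;m[295:]=0
m=cv2.morphologyEx(m,cv2.MORPH_OPEN,np.ones((25,25)))
cn=max(cv2.findContours(m,0,2)[0],key=cv2.contourArea)
q=cv2.approxPolyDP(cn,6,True)[:,0]; print(q.tolist())
W=np.array([onz(c,p+0.0,.1285)for p in q]);print(W.round(3).tolist(),[np.round(np.linalg.norm(W[i]-W[i-1]),3)for i in range(len(W))])
for p in [(197,222),(278,200),(297,262),(215,285)]: print(p,onz(c,p,.1285).round(3))
print("tab",onz(c,(255,277),.122).round(3))
a=cv2.resize(im[120:300,180:420],None,fx=3.3,fy=3.3,interpolation=2)
cv2.imwrite("pics/a.png",a)
s=cv2.imread("pics/scene0.png");cv2.imwrite("pics/b.png",cv2.resize(s[135:255,210:410],None,fx=4,fy=4,interpolation=2))
E
```

```text
[[279, 206], [202, 221], [209, 278], [288, 261]]
[[0.594, 0.079, 0.129], [0.58, 0.298, 0.129], [0.42, 0.292, 0.129], [0.437, 0.073, 0.129]] [np.float64(0.157), np.float64(0.219), np.float64(0.16), np.float64(0.22)]
(197, 222) [0.579 0.312 0.129]
(278, 200) [0.611 0.08  0.129]
(297, 262) [0.431 0.049 0.129]
(215, 285) [0.399 0.278 0.129]
tab [0.406 0.168 0.122]
```

View pics/a.png

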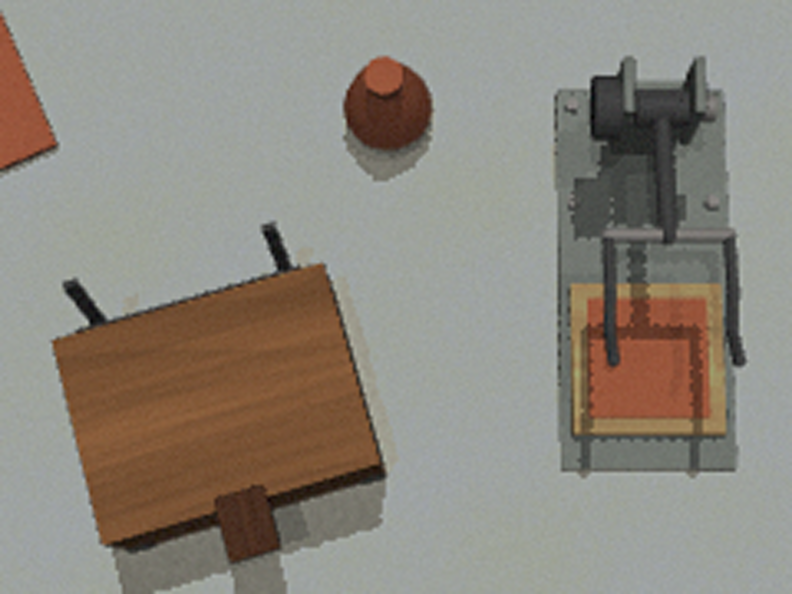

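View pics/b.png

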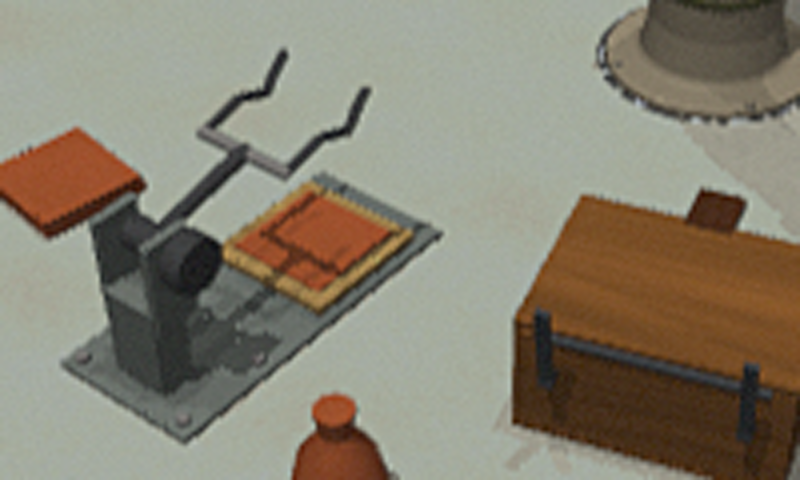

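Crop a gives the lid top corners at (53,340), (325,265), (384,464) and (103,543), with the tab running from (242,490) to (256,555). The fork tips are at (613,363) and (740,363), and the rod ends at (608,235) and (735,232). In crop b the tips are at (367,88) and (285,50), the dips at (350,130) and (268,93), and the rod ends at (288,173) and (205,131).

Run:
```python
from h import *
T=robot.camera_model("top");S=robot.camera_model("scene")
a=lambda x,y:((x+.5)/3.3-.5+180,(y+.5)/3.3-.5+120)
b=lambda x,y:((x+.5)/4-.5+210,(y+.5)/4-.5+135)
C=np.array([onz(T,a(*p),.1285) for p in [(53,340),(325,265),(384,464),(103,543)]])
print(C.round(3)); print([np.round(np.linalg.norm(C[i]-C[i-1]),3) for i in range(4)])
cen=C.mean(0); xa=(C[0]+C[1]-C[2]-C[3])[:2]; ya=(C[0]+C[3]-C[1]-C[2])[:2]
y1=np.arctan2(xa[1],xa[0]);y2=np.arctan2(-ya[0],ya[1]);print("chest",cen.round(3),np.degrees([y1,y2]))
for n,p in dict(back=(242,490),front=(256,555),fl=(232,562),fr=(280,548)).items(): print(n,onz(T,a(*p),.1295).round(4))
for n,p,q in [("tipL",(613,363),(367,88)),("tipR",(740,363),(285,50)),("rodL",(608,236),(288,173)),("rodR",(735,233),(203,131))]:
    X,e=two(T,a(*p),S,b(*q)); print(n,X.round(4),round(e,4))
# base plate corners
P=np.array([onz(T,a(*p),.008) for p in [(556,90),(723,90),(737,470),(562,470)]]);print(P.round(3))
m=(P[0]+P[1]-P[2]-P[3]);print(np.degrees(np.arctan2(m[1],m[0])),P.mean(0))
for z in(.165,.175): print(onz(S,b(350,128),z).round(3),onz(S,b(268,91),z).round(3))
```

```text
[[0.578 0.316 0.129]
 [0.611 0.08  0.129]
 [0.436 0.051 0.129]
 [0.403 0.289 0.129]]
[np.float64(0.177), np.float64(0.239), np.float64(0.177), np.float64(0.24)]
chest [0.507 0.184 0.129] [9.05318957 8.06394355]
back [0.4304 0.1703 0.1295]
front [0.376  0.1645 0.1295]
fl [0.373  0.1847 0.1295]
fr [0.379  0.1443 0.1295]
tipL [ 0.4842 -0.142   0.2031] 0.0
tipR [ 0.4705 -0.2416  0.2036] 0.0004
rodL [ 0.5932 -0.157   0.1738] 0.0022
rodR [ 0.5808 -0.2602  0.1744] 0.0046
[[ 0.779 -0.153  0.008]
 [ 0.758 -0.311  0.008]
 [ 0.399 -0.262  0.008]
 [ 0.42  -0.105  0.008]]
-7.676044586704791 [ 0.58926553 -0.20785339  0.008     ]
[ 0.5   -0.152  0.165] [ 0.489 -0.252  0.165]
[ 0.511 -0.144  0.175] [ 0.5   -0.242  0.175]
```

```bash
cat >> h.py <<'E'
CY=np.radians(8.6); cx=np.array([np.cos(CY),np.sin(CY),0]); cyv=np.array([-np.sin(CY),np.cos(CY),0]); up=np.array([0,0,1.])
HINGE=np.array([.507,.184,0])+.09*cx+.1155*up
def lidpt(th,r=.210):
    u=-cx*np.cos(th)+up*np.sin(th); n=cx*np.sin(th)+up*np.cos(th)
    return HINGE+r*u+.007*n
def rot(tilt):
    t=np.radians(tilt); z=-np.sin(t)*cx-np.cos(t)*up; x=-np.cos(t)*cx+np.sin(t)*up
    return Ro.from_matrix(np.c_[x,np.cross(z,x),z])
def tcp(P,R): return P+.008*R.as_matrix()[:,2]
E
python3 - <<'E'
from h import *
R=rot(12);P=lidpt(0);print(P,tool(tcp(P,R)+.11*up,R))
E
```

```text
[0.38834923 0.16605576 0.1225    ] (array([-312.7, -443.1,  -10.2]), array([  2.8,  11.8, -27.3]))
```

Request:
servo_tool:
  motion:
    - [-35,-50,-1,0.3,1.3,-3]
    - [-70,-98,-2,0.6,2.6,-6]
    - [-105,-148,-3,0.9,4,-9]
    - [-140,-198,-5,1.2,5.3,-12]
    - [-175,-248,-6,1.6,6.6,-15]
    - [-210,-298,-7,1.9,8,-18]
    - [-245,-347,-8,2.2,9.3,-21]
    - [-280,-397,-9,2.5,10.5,-24]
    - [-312.7,-443,-10,2.8,11.8,-27.3]
    - [-312.7,-443,-10,2.8,11.8,-27.3]
    - [-312.7,-443,-10,2.8,11.8,-27.3]
  claw: 1
  force: 40

```text
t: 1.48
ee_pos: [0.3867, 0.1667, 0.2245]
ee_rot: [-0.074, 0.992, -0.007, -0.104]
wrist_force: [-0.1, 1.2, -0.3]
width: 0.0853
gripper_force: 0.0
```

Run:
```python
from h import *
R=rot(12);P=lidpt(0);print(robot.state()["ee_pos"],robot.state()["qpos"].round(2),tool(tcp(P,R),R))
c=robot.camera_model("wrist"); im=robot.snapshot("wrist");cv2.imwrite("pics/w1.png",im)
for d in(-.022,.022): print(pix(c,P+d*cyv-.012*cx+.007*up))
```

```text
[0.3867211  0.1667293  0.22451699] [-0.38  0.32 -0.13  2.12 -0.04  0.9   1.24] (array([-22.7,  -1.1, 107.5]), array([ 0.1, -0. , -0. ]))
[298.03590481 208.39025917]
[346.17518961 208.30537634]
```

View pics/w1.png

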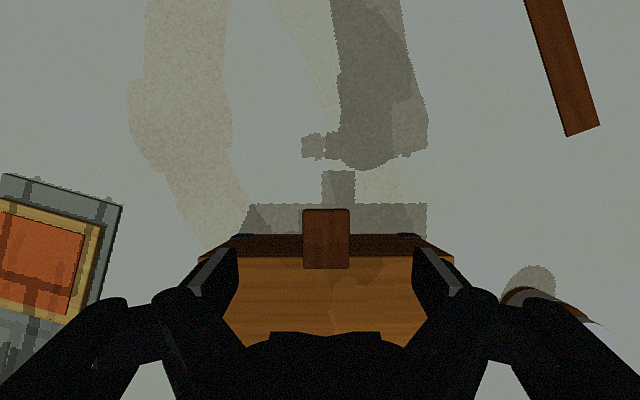

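The tab spans x 302–350 with its front edge at row 209. I predicted 298–346 at row 208, so I'll shift about 3 mm in +y. Now I'll descend.

Request:
servo_tool:
  motion:
    - [-8,1,36,0,0,0]
    - [-16,2,76,0,0,0]
    - [-23,2,107,0,0,0]
    - [-23,2,107,0,0,0]

```text
t: 2.02
ee_pos: [0.3852, 0.1694, 0.1138]
ee_rot: [-0.076, 0.991, -0.008, -0.106]
wrist_force: [-0.1, -0.8, 0.8]
width: 0.0852
gripper_force: 0.0
```

Request:
servo_tool:
  motion:
    - [0,0,0,0,0,0]
    - [0,0,0,0,0,0]
    - [0,0,0,0,0,0]
    - [0,0,0,0,0,0]
  claw: 0
  force: 40

```text
t: 2.52
ee_pos: [0.387, 0.1685, 0.1157]
ee_rot: [-0.075, 0.992, -0.007, -0.104]
wrist_force: [-0.8, -0.1, -0.2]
width: 0.0122
gripper_force: 0.0
```

Run:
```python
from h import *
R=rot(12);s=robot.state();p=s["ee_pos"];print(p,s["width"],s["gripper_force"],s["wrist_force"])
R0=Ro.from_quat(s["ee_rot"])
for th in np.linspace(0,1.75,15)[1:]: print(round(th,3),np.round(R0.inv().apply(lidpt(th)-lidpt(0))*1e3))
```

```text
[0.38699745 0.16853002 0.11565752] 0.012238790153001817 0.0 [-0.76596382 -0.07782495 -0.24209578]
0.125 [  3.   0. -26.]
0.25 [  3.   0. -52.]
0.375 [ -1.   0. -78.]
0.5 [  -8.    0. -104.]
0.625 [ -18.    0. -128.]
0.75 [ -31.    0. -151.]
0.875 [ -46.    0. -172.]
1.0 [ -64.    0. -191.]
1.125 [ -85.    0. -208.]
1.25 [-107.    0. -221.]
1.375 [-131.    0. -232.]
1.5 [-156.    0. -240.]
1.625 [-182.    0. -245.]
1.75 [-208.    0. -247.]
```

Run:
```python
from h import *
a=robot.snapshot("wrist");b=robot.snapshot("scene")
cv2.imwrite("pics/w2.png",np.hstack([cv2.resize(a[150:400,160:500],(400,300)),cv2.resize(b[150:260,330:480],(400,300))]))
print(robot.state()["width"])
```

```text
0.0005444513118247588
```

View pics/w2.png

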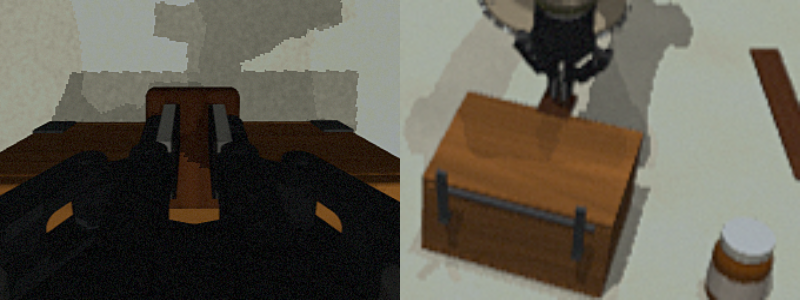

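The fingers appear above the tab: the pad tips at crop row 105 overlap the tab, whose front edge is at row 88. I'll check the geometry with both cameras.

Run:
```python
from h import *
s=robot.state();print(s["t"],s["ee_pos"],s["ee_rot"],s["wrist_force"],s["width"])
R=Ro.from_quat(s["ee_rot"]).as_matrix();c=robot.camera_model("wrist")
print("cam",(-np.array(c["R"]).T@c["t"]).round(3), (R.T@(-np.array(c["R"]).T@c["t"]-s["ee_pos"])).round(3))
for dz in(-.03,-.02,-.01,0,.011): print(dz,[pix(c,s["ee_pos"]+R@[x,y,dz]).round() for x in(0,.011) for y in(-.01,.01)])
P=lidpt(0)+[0,0,0]
for e in(-.012,.032): print(pix(c,P+.007*up+e*cx+.003*cyv-.022*cyv).round(),pix(c,P+.007*up+e*cx+.025*cyv).round())
```

```text
2.625 [0.3868959  0.16843254 0.1154179 ] [-0.07465819  0.99173141 -0.00714938 -0.10413377] [ 0.23958624 -0.24769247  0.39380437] 0.0005444513118247588
cam [0.355 0.164 0.286] [ 0.066  0.001 -0.16 ]
-0.03 [array([302., 262.]), array([343., 262.]), array([302., 242.]), array([343., 242.])]
-0.02 [array([303., 254.]), array([342., 254.]), array([303., 234.]), array([342., 234.])]
-0.01 [array([305., 246.]), array([341., 246.]), array([304., 227.]), array([341., 227.])]
0 [array([306., 239.]), array([340., 239.]), array([305., 221.]), array([340., 221.])]
0.011 [array([307., 232.]), array([339., 232.]), array([307., 215.]), array([339., 215.])]
[283. 224.] [364. 224.]
[283. 303.] [364. 303.]
```

Request:
servo_tool:
  motion:
    - [0,0,0,0,0,0]
    - [0,0,0,0,0,0]
    - [0,0,0,0,0,0]
    - [0,0,0,0,0,0]
    - [0,0,0,0,0,0]
    - [-2,0,8,0,0,0]
    - [-4,0,16,0,0,0]
    - [-4,0,16,0,0,0]
  claw: 1

```text
t: 3.62
ee_pos: [0.3869, 0.1684, 0.0979]
ee_rot: [-0.075, 0.992, -0.008, -0.105]
wrist_force: [-0.0, 1.1, -0.8]
width: 0.0853
gripper_force: 0.0
```

Run:
```python
from h import *
a=robot.snapshot("wrist");b=robot.snapshot("scene")
cv2.imwrite("pics/w3.png",np.hstack([cv2.resize(a[150:400,140:520],(400,300)),cv2.resize(b[120:230,330:480],(400,300))]))
print(robot.state()["width"],robot.state()["ee_pos"])
```

```text
0.08520435750056564 [0.38719005 0.16849176 0.09841777]
```

View pics/w3.png

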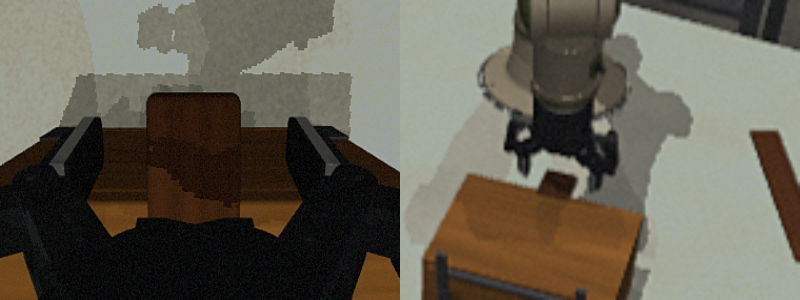

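The tab sits centred between the open fingers, at crop x 147–240. I'll close at this depth.

Request:
servo_tool:
  motion:
    - [0,0,0,0,0,0]
    - [0,0,0,0,0,0]
    - [0,0,0,0,0,0]
    - [0,0,0,0,0,0]
  claw: 0
  force: 40

```text
t: 4.22
ee_pos: [0.3876, 0.1679, 0.0991]
ee_rot: [-0.075, 0.992, -0.008, -0.104]
wrist_force: [0.6, -3.0, 6.5]
width: 0.0425
gripper_force: 40.1
```

The grip holds at 42.5 mm, but the true pads evidently sit about 20–30 mm behind where the stated TCP puts them. I'll take the tab 12 mm deeper for a sound hold.

Request:
servo_tool:
  motion:
    - [0,0,0,0,0,0]
    - [0,0,0,0,0,0]
    - [-1,0,6,0,0,0]
    - [-3,0,12,0,0,0]
    - [-3,0,12,0,0,0]
  claw: 0.75

```text
t: 4.85
ee_pos: [0.3875, 0.1685, 0.0857]
ee_rot: [-0.075, 0.992, -0.007, -0.105]
wrist_force: [0.3, 0.7, 0.3]
width: 0.064
gripper_force: 0.0
```

Request:
servo_tool:
  motion:
    - [0,0,0,0,0,0]
    - [0,0,0,0,0,0]
    - [0,0,0,0,0,0]
  claw: 0
  force: 40

```text
t: 5.22
ee_pos: [0.3879, 0.168, 0.0865]
ee_rot: [-0.075, 0.992, -0.008, -0.104]
wrist_force: [1.3, -3.9, 4.0]
width: 0.0435
gripper_force: 41.0
```

Run:
```python
from h import *
s=robot.state();R=Ro.from_quat(s["ee_rot"]).as_matrix();c=robot.camera_model("wrist");print(s["ee_pos"],s["wrist_force"],s["width"])
for dz in(-.04,-.03,-.02,-.01,0,.011): print(dz,[pix(c,s["ee_pos"]+R@[.011,y,dz]).round().tolist() for y in(-.022,.022)])
cv2.imwrite("pics/w4.png",cv2.resize(robot.snapshot("wrist")[180:330,220:420],(800,600)))
```

```text
[0.38787311 0.16804847 0.0864939 ] [ 1.29807433 -3.85342045  3.99356437] 0.04350676977949923
-0.04 [[273.0, 251.0], [371.0, 250.0]]
-0.03 [[277.0, 242.0], [368.0, 242.0]]
-0.02 [[280.0, 234.0], [365.0, 234.0]]
-0.01 [[282.0, 227.0], [363.0, 227.0]]
0 [[285.0, 221.0], [361.0, 221.0]]
0.011 [[287.0, 215.0], [358.0, 215.0]]
```

View pics/w4.png

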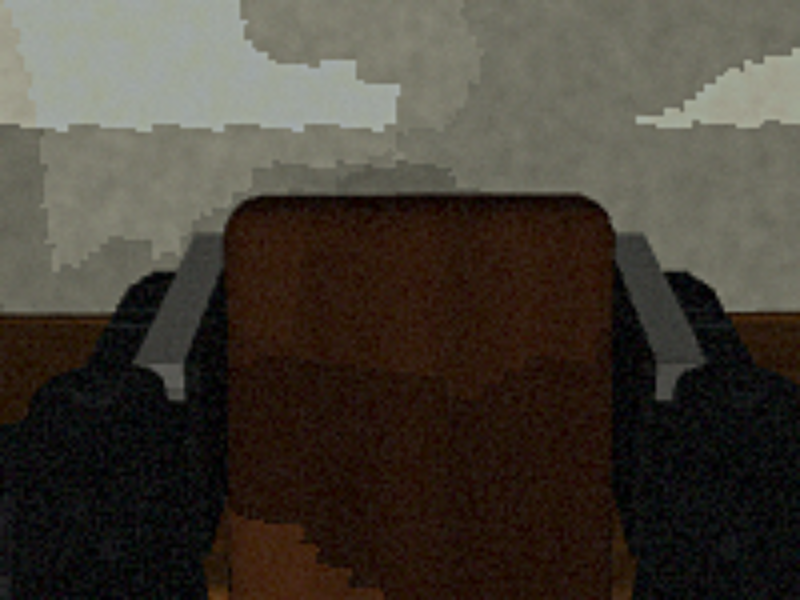

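The pads now grip across the tab's full depth. Their tips are at image row 238, about 25 mm behind the TCP. Now I'll swing the lid.

Request:
servo_tool:
  motion:
    - [3,0,-25,0,0,0]
    - [3,0,-50,0,0,0]
    - [-1,0,-75,0,0,0]
    - [-8,0,-100,0,0,0]
    - [-17,0,-124,0,0,0]
    - [-30,0,-146,0,0,0]
    - [-45,0,-166,0,0,0]
    - [-62,0,-185,0,0,0]
    - [-82,0,-201,0,0,0]
    - [-103,0,-214,0,0,0]
    - [-103,0,-214,0,0,0]

```text
t: 6.65
ee_pos: [0.5319, 0.1903, 0.2743]
ee_rot: [-0.075, 0.992, -0.007, -0.105]
wrist_force: [-1.3, -2.0, 5.9]
width: 0.0433
gripper_force: 47.8
```

Run:
```python
from h import *
s=robot.state();R=Ro.from_quat(s["ee_rot"]);g=s["ee_pos"]-.035*R.as_matrix()[:,2]
print(s["wrist_force"].round(1),s["width"],s["qpos"].round(2),s["ee_pos"])
v=g-HINGE;a,u=v@cx,v[2];print("r",np.hypot(a,u),"th",np.arctan2(u,-a)-.007/.2*1)
for th in(1.375,1.5,1.6,1.7,1.75,1.78):print(th,(R.inv().apply(lidpt(th,.203)-g)*1e3).round())
```

```text
[-1.3 -2.   5.9] 0.04333420984230327 [-0.35  0.44 -0.09  1.75 -0.02  1.15  1.3 ] [0.5318838  0.19030089 0.27434984]
r 0.2013648039929376 th 1.247973401577721
1.375 [-22.  -2. -12.]
1.5 [-47.  -2. -20.]
1.6 [-67.  -2. -24.]
1.7 [-87.  -2. -26.]
1.75 [-97.  -2. -26.]
1.78 [-103.   -2.  -26.]
```

Still held at θ≈1.25. I'll take it gently on to the stop.

Request:
servo_tool:
  motion:
    - [-12,0,-6,0,0,0]
    - [-23,0,-11,0,0,0]
    - [-35,0,-15,0,0,0]
    - [-47,0,-19,0,0,0]
    - [-59,0,-21,0,0,0]
    - [-71,0,-23,0,0,0]
    - [-83,0,-24,0,0,0]
    - [-90,0,-25,0,0,0]
    - [-97,0,-25,0,0,0]
    - [-97,0,-25,0,0,0]

```text
t: 7.9
ee_pos: [0.6309, 0.2056, 0.2781]
ee_rot: [-0.075, 0.992, -0.007, -0.104]
wrist_force: [-1.9, 2.8, -1.8]
width: 0.0432
gripper_force: 51.1
```

Run:
```python
from h import *
s=robot.state();R=Ro.from_quat(s["ee_rot"]);g=s["ee_pos"]-.035*R.as_matrix()[:,2]
print(s["wrist_force"].round(1),s["width"],s["ee_pos"])
v=g-HINGE;a,u=v@cx,v[2];print("r",np.hypot(a,u),"th",np.arctan2(u,-a)-.007/.2)
```

```text
[-1.9  2.8 -1.8] 0.0432341824961345 [0.63087039 0.20559331 0.27814536]
r 0.20151794650321192 th 1.7506939771917431
```

Request:
servo_tool:
  motion:
    - [-3,0,0,0,0,0]
    - [-6,0,0,0,0,0]
    - [-6,0,0,0,0,0]

```text
t: 8.28
ee_pos: [0.6361, 0.2063, 0.277]
ee_rot: [-0.075, 0.992, -0.007, -0.105]
wrist_force: [-3.5, 2.9, -3.3]
width: 0.0433
gripper_force: 51.2
```

Request:
servo_tool:
  motion:
    - [-3,0,0,0,0,0]
    - [-6,0,0,0,0,0]
    - [-6,0,0,0,0,0]

```text
t: 8.65
ee_pos: [0.6395, 0.2068, 0.2762]
ee_rot: [-0.075, 0.991, -0.007, -0.107]
wrist_force: [-13.6, 1.3, 1.6]
width: 0.0434
gripper_force: 51.4
```

Request:
servo_tool:
  motion:
    - [2,0,0,0,0,0]
    - [2,0,0,0,0,0]
    - [2,0,0,0,0,0]
    - [2,0,0,0,0,0]
    - [2,0,-25,0,0,0]
    - [2,0,-60,0,0,0]
    - [2,0,-95,0,0,0]
    - [2,0,-95,0,0,0]
  claw: 1

```text
t: 9.65
ee_pos: [0.6612, 0.2097, 0.3721]
ee_rot: [-0.075, 0.992, -0.007, -0.102]
wrist_force: [-0.7, 0.3, 0.3]
width: 0.0852
gripper_force: 0.0
```

Run:
```python
from h import *
print(tool(np.array([.475,.18,.36]),rot(0)))
```

```text
(array([182.1,  -1.6,  50.1]), array([  0.1, -11.7,   0. ]))
```

Request:
servo_tool:
  motion:
    - [50,0,12,0,-4,0]
    - [100,0,26,0,-8,0]
    - [150,0,40,0,-11.7,0]
    - [182,0,50,0,-11.7,0]
    - [182,0,50,0,-11.7,0]
    - [182,0,50,0,-11.7,0]

```text
t: 10.4
ee_pos: [0.4741, 0.1814, 0.3583]
ee_rot: [-0.075, 0.997, 0.0, -0.002]
wrist_force: [0.2, 0.3, 0.3]
width: 0.0852
gripper_force: 0.0
```

Run:
```python
from h import *
cv2.imwrite("pics/w5.png",robot.snapshot("wrist"));cv2.imwrite("pics/t5.png",robot.snapshot("top"));c=robot.camera_model("wrist");np.savez("c5.npz",K=c["K"],R=c["R"],t=c["t"])
print(robot.state()["ee_pos"],-np.array(c["R"]).T@c["t"])
im=cv2.imread("pics/w5.png");t=cv2.imread("pics/t5.png")[170:300,180:310];cv2.imwrite("pics/v5.png",np.hstack([im[:,:],cv2.copyMakeBorder(cv2.resize(t,(160,160)),0,240,0,0,0)]))
```

```text
[0.47442346 0.18137176 0.35791706] [0.40968433 0.17236543 0.51824767]
```

View pics/v5.png

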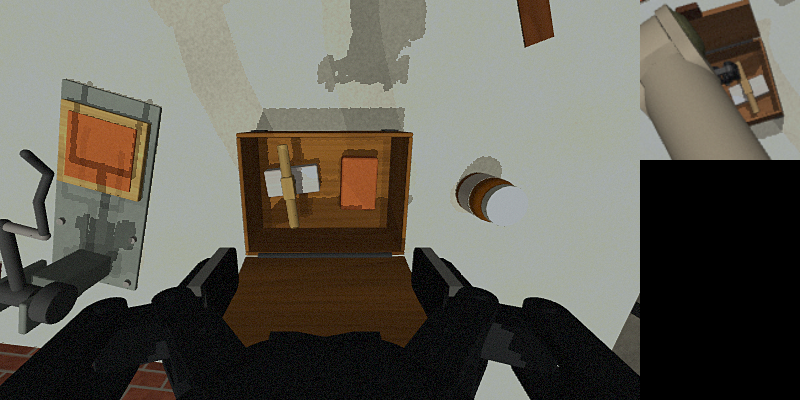

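The chest is open. The tamper's bar runs from (284,146) to (294,227), its white block is around (292,180), and the clay block is at (360,182). The lid is back on its stop.

Run:
```python
from h import *
im=cv2.imread("pics/w5.png");c=dict(np.load("c5.npz"))
hsv=cv2.cvtColor(im,cv2.COLOR_BGR2HSV); print(hsv[155,285],hsv[215,292],hsv[185,289],hsv[180,255],hsv[210,330])
m=cv2.inRange(hsv,(12,60,135),(28,200,255)); z=np.zeros_like(m); z[142:232,262:325]=m[142:232,262:325]
cn=max(cv2.findContours(z,0,2)[0],key=cv2.contourArea); ys,xs=np.nonzero(z)
l=cv2.fitLine(np.c_[xs,ys].astype(np.float32),cv2.DIST_HUBER,0,.01,.01).ravel();print(l,len(xs),ys.min(),ys.max())
q=[(l[2]+(y-l[3])*l[0]/l[1],y) for y in(ys.min(),ys.max())]
A,B=[onz(c,p,.083) for p in q];d=A-B;print(A,B,np.linalg.norm(d),(A+B)/2,"bar yaw",np.degrees(np.arctan2(d[1],d[0])))
w=cv2.inRange(hsv,(0,0,150),(180,60,255)); z=np.zeros_like(w); z[155:205,262:325]=w[155:205,262:325]
ys,xs=np.nonzero(z);P=cv2.boxPoints(cv2.minAreaRect(np.c_[xs,ys].astype(np.float32)))
W=np.array([onz(c,p,.034)for p in P]);print(W.round(3).tolist(),W.mean(0))
e=[W[1]-W[0],W[2]-W[1]];print([(np.linalg.norm(v),np.degrees(np.arctan2(v[1],v[0]))) for v in e])
# chest rim check
R=[onz(c,p,.115)for p in[(237,133),(412,131),(409,253),(244,255)]];print(np.round(R,3).tolist(),np.mean(R,0))
```

```text
[ 19 131 132] [ 21 137 149] [ 21 140 155] [ 18 183  39] [ 18 177  92]
[ 6.5668575e-02 -9.9784148e-01  2.8990042e+02  1.8766238e+02] 899 142 227
[0.44165491 0.13123727 0.083     ] [0.5740287  0.13836916 0.083     ] 0.13256577213204637 [0.50784181 0.13480321 0.083     ] bar yaw -176.91605951226197
[[0.501, 0.084, 0.034], [0.477, 0.169, 0.034], [0.519, 0.18, 0.034], [0.544, 0.094, 0.034]] [0.51008363 0.13167446 0.034     ]
[(np.float64(0.08744031713395045), np.float64(105.64070128794314)), (np.float64(0.04372349905377884), np.float64(15.198585500948042))]
[[0.439, 0.058, 0.115], [0.401, 0.291, 0.115], [0.576, 0.327, 0.115], [0.616, 0.082, 0.115]] [0.50797904 0.18941862 0.115     ]
```

Run:
```python
from h import *
im=cv2.imread("pics/w5.png");c=dict(np.load("c5.npz"))
hsv=cv2.cvtColor(im,cv2.COLOR_BGR2HSV)
m=cv2.inRange(hsv,(12,60,120),(28,165,255)); z=np.zeros_like(m); z[142:232,272:306]=m[142:232,272:306]
z=cv2.morphologyEx(z,cv2.MORPH_OPEN,np.ones((3,3)))
n,lab,st,ce=cv2.connectedComponentsWithStats(z);k=1+st[1:,4].argmax();print(st[k])
for y in range(142,232,8):
    x=np.nonzero(lab[y]==k)[0]; print(y,(x.min(),x.max()) if len(x) else None)
ys,xs=np.nonzero(lab==k);P=cv2.boxPoints(cv2.minAreaRect(np.c_[xs,ys].astype(np.float32)));print(P)
A,B=onz(c,(284,146),.083),onz(c,(294,227),.083);d=B-A;print(A,B,np.linalg.norm(d),(A+B)/2,np.degrees(np.arctan2(d[1],d[0])))
```

```text
[281 178  16  49 434]
142 None
150 None
158 None
166 None
174 None
182 (np.int64(281), np.int64(292))
190 (np.int64(282), np.int64(293))
198 (np.int64(284), np.int64(294))
206 (np.int64(287), np.int64(293))
214 (np.int64(288), np.int64(294))
222 (np.int64(289), np.int64(295))
230 None
[[280.14447 178.43927]
 [291.26587 176.7283 ]
 [298.78033 225.57224]
 [287.65894 227.2832 ]]
[0.4493234  0.11898655 0.083     ] [0.57246668 0.14883844 0.083     ] 0.12670992043523377 [0.51089504 0.13391249 0.083     ] 13.626543750905617
```

Run:
```python
from h import *
y=np.radians(14.5);x=-np.array([np.cos(y),np.sin(y),0]);z=-up
R=Ro.from_matrix(np.c_[x,np.cross(z,x),z])
print(tool([.5105,.133,.16],R),tool([.5105,.133,.041],R))
```

```text
(array([-29.5, -53.5, 197.7]), array([ 0.1, -0.3, -5.9])) (array([-30.2, -53.6, 316.7]), array([ 0.1, -0.3, -5.9]))
```

Request:
servo_tool:
  motion:
    - [-15,-27,20,0,0,-3]
    - [-30,-53.5,60,0,0,-5.9]
    - [-30,-53.5,110,0,0,-5.9]
    - [-30,-53.5,160,0,0,-5.9]
    - [-30,-53.5,198,0,0,-5.9]
    - [-30,-53.5,198,0,0,-5.9]
  claw: 0.5

```text
t: 11.25
ee_pos: [0.509, 0.1324, 0.1572]
ee_rot: [-0.126, 0.992, -0.0, -0.006]
wrist_force: [0.4, 0.6, 0.1]
width: 0.0426
gripper_force: 0.0
```

Run:
```python
from h import *
c=robot.camera_model("wrist");im=robot.snapshot("wrist");s=robot.state();print(s["ee_pos"],s["width"])
for d in(-.065,-.017,0,.017,.065):
    y=np.radians(14.5);print(d,pix(c,np.array([.5105+d*np.cos(y),.133+d*np.sin(y),.085])).round())
cv2.imwrite("pics/w6.png",im)
hsv=cv2.cvtColor(im,cv2.COLOR_BGR2HSV);m=cv2.inRange(hsv,(12,60,110),(28,165,255))
for y in range(120,300,12):
    x=np.nonzero(m[y,250:400])[0]+250; print(y,(x.min(),x.max(),len(x)) if len(x) else None)
```

```text
[0.51009619 0.13281109 0.15909063] 0.0429532366289195
-0.065 [323. 127.]
-0.017 [323. 188.]
0 [323. 208.]
0.017 [324. 227.]
0.065 [324. 278.]
120 None
132 (np.int64(314), np.int64(330), 17)
144 (np.int64(314), np.int64(398), 18)
156 (np.int64(314), np.int64(330), 17)
168 (np.int64(314), np.int64(330), 17)
180 (np.int64(314), np.int64(373), 19)
192 (np.int64(311), np.int64(332), 22)
204 (np.int64(312), np.int64(367), 22)
216 (np.int64(312), np.int64(332), 21)
228 (np.int64(313), np.int64(331), 19)
240 (np.int64(315), np.int64(330), 16)
252 (np.int64(315), np.int64(399), 19)
264 (np.int64(315), np.int64(331), 17)
276 (np.int64(316), np.int64(331), 15)
288 None
```

The bar shows straight at x≈322, right where I predicted it. Descending.

Request:
servo_tool:
  motion:
    - [0,0,40,0,0,0]
    - [0,0,80,0,0,0]
    - [0,0,100,0,0,0]
    - [0,0,118,0,0,0]
    - [0,0,118,0,0,0]

```text
t: 11.92
ee_pos: [0.5103, 0.1333, 0.0425]
ee_rot: [-0.126, 0.992, 0.001, -0.002]
wrist_force: [0.4, -0.3, 0.4]
width: 0.0428
gripper_force: 0.0
```

Request:
servo_tool:
  motion:
    - [0,0,0,0,0,0]
    - [0,0,0,0,0,0]
    - [0,0,0,0,0,0]
    - [0,0,0,0,0,0]
  claw: 0
  force: 80

```text
t: 12.42
ee_pos: [0.5103, 0.133, 0.0434]
ee_rot: [-0.126, 0.992, 0.001, -0.001]
wrist_force: [-0.1, -1.7, 7.3]
width: 0.0167
gripper_force: 78.1
```

Run:
```python
from h import *
c=robot.camera_model("wrist");im=robot.snapshot("wrist");s=robot.state();R=Ro.from_quat(s["ee_rot"]).as_matrix();print(s["ee_pos"],s["width"],s["wrist_force"],s["gripper_force"])
for dz in(-.03,-.02,-.01,0): print(dz,[pix(c,s["ee_pos"]+R@[.011,y,dz]).round().tolist() for y in(-.009,.009)])
cv2.imwrite("pics/w7.png",im)
g=cv2.cvtColor(im,cv2.COLOR_BGR2GRAY);print(g[220:262:2,292].tolist(),g[220:262:2,298].tolist())
```

```text
[0.51035238 0.13303706 0.04347012] 0.016877837388928597 [ 0.23963201 -1.7507709   8.35868467] 78.08168292045593
-0.03 [[304.0, 241.0], [341.0, 241.0]]
-0.02 [[305.0, 234.0], [340.0, 234.0]]
-0.01 [[306.0, 227.0], [339.0, 227.0]]
0 [[307.0, 221.0], [338.0, 221.0]]
[210, 201, 200, 201, 198, 198, 199, 204, 207, 201, 204, 201, 213, 17, 47, 94, 85, 83, 80, 83, 83] [131, 213, 198, 205, 203, 200, 201, 206, 193, 81, 80, 81, 83, 80, 81, 77, 81, 82, 82, 83, 80]
```

Request:
servo_tool:
  motion:
    - [0,0,-15,0,0,0]
    - [0,0,-50,0,0,0]
    - [0,0,-95,0,0,0]
    - [0,0,-140,0,0,0]
    - [0,0,-185,0,0,0]
    - [0,0,-222,0,0,0]
    - [0,0,-232,0,0,0]
    - [0,0,-232,0,0,0]

```text
t: 13.48
ee_pos: [0.51, 0.1327, 0.274]
ee_rot: [-0.126, 0.992, 0.001, -0.003]
wrist_force: [-0.8, -0.5, -6.0]
width: 0.0169
gripper_force: 79.0
```

Run:
```python
from h import *
y=np.radians(82.3);x=np.array([np.cos(y),np.sin(y),0]);z=-up
R=Ro.from_matrix(np.c_[x,np.cross(z,x),z]);s=robot.state()
print(s["width"],s["wrist_force"],s["qpos"].round(2),tool([.509,-.196,.2755],R))
```

```text
0.016857548836287924 [-0.84606043 -0.54775841 -5.98156077] [-0.29  0.3  -0.09  1.97  0.03  0.88  1.43] (array([  83.4, -317.9,   -1.6]), array([ -0.2,  -0.3, 112.2]))
```

Request:
servo_tool:
  motion:
    - [7,-26,0,0,0,9.4]
    - [14,-53,0,0,0,18.8]
    - [21,-79,0,0,0,28]
    - [28,-106,0,0,0,37.4]
    - [35,-132,0,0,0,46.8]
    - [42,-159,0,0,0,56]
    - [49,-185,0,0,0,65.4]
    - [56,-212,0,0,0,74.8]
    - [63,-238,0,0,0,84]
    - [70,-265,-1,0,0,93.5]
    - [77,-291,-1,0,0,103]
    - [83.4,-318,-1.6,0,0,112.2]

```text
t: 14.98
ee_pos: [0.5083, -0.1962, 0.2734]
ee_rot: [0.755, 0.656, -0.003, -0.003]
wrist_force: [-0.4, 0.1, -6.0]
width: 0.0168
gripper_force: 78.9
```

Request:
servo_tool:
  motion:
    - [0,0,0,0,0,0]
    - [0,0,0,0,0,0]
    - [0,0,0,0,0,0]

```text
t: 15.35
ee_pos: [0.5093, -0.1948, 0.2747]
ee_rot: [0.752, 0.659, -0.002, -0.003]
wrist_force: [0.5, 0.2, -5.8]
width: 0.017
gripper_force: 78.8
```

Run:
```python
from h import *
c=robot.camera_model("wrist");im=robot.snapshot("wrist");sc=robot.snapshot("scene");s=robot.state();cv2.imwrite("pics/w8.png",im);cv2.imwrite("pics/s8.png",sc)
np.savez("c8.npz",K=c["K"],R=c["R"],t=c["t"])
print(s["ee_pos"],s["ee_rot"],s["width"])
v=np.hstack([cv2.resize(im,(480,300)),cv2.resize(sc[110:230,230:350],(300,300))]);cv2.imwrite("pics/v8.png",v)
f=np.array([.509,-.196]);bx=np.array([np.cos(np.radians(-7.7)),np.sin(np.radians(-7.7))]);by=np.array([-bx[1],bx[0]])
for n,a,z in(("tip",-.032,.203),("dip",0,.177),("rod",.08,.174)):
  print(n,[pix(c,np.r_[f+a*bx+b*by,z]).round().tolist() for b in(-.05,.05)])
```

```text
[ 0.50947309 -0.19509192  0.27518454] [ 0.75238403  0.65871761 -0.00203234 -0.00229307] 0.016968891103792298
tip [[288.0, 264.0], [284.0, 148.0]]
dip [[325.0, 252.0], [325.0, 146.0]]
rod [[407.0, 251.0], [416.0, 146.0]]
```

View pics/v8.png

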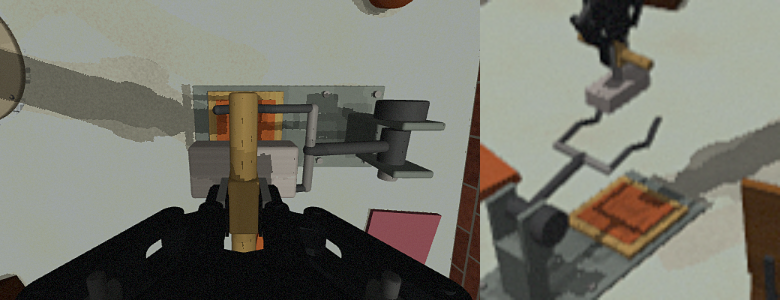

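The visible prong's tip is at (287,147) and the rod at (416,144)–(411,253), within 3 px of my estimate. The bar lies over the dips at x≈324, so I'll lower it.

Request:
servo_tool:
  motion:
    - [0,0,15,0,0,0]
    - [0,0,40,0,0,0]
    - [0,0,65,0,0,0]
    - [0,0,88,0,0,0]
    - [0,0,102,0,0,0]
    - [0,0,108,0,0,0]
    - [0,0,108,0,0,0]
    - [0,0,108,0,0,0]

```text
t: 16.45
ee_pos: [0.5093, -0.196, 0.1681]
ee_rot: [0.753, 0.658, -0.002, -0.001]
wrist_force: [0.2, 1.0, -4.6]
width: 0.017
gripper_force: 78.8
```

Request:
servo_tool:
  motion:
    - [0,0,2,0,0,0]
    - [0,0,4,0,0,0]
    - [0,0,7,0,0,0]
    - [0,0,10,0,0,0]
    - [0,0,13,0,0,0]
    - [0,-1,16,0,0,0]
    - [0,-1,19,0,0,0]
    - [0,-1,22,0,0,0]
    - [0,-1,22,0,0,0]
    - [0,-1,22,0,0,0]

```text
t: 17.7
ee_pos: [0.5081, -0.1958, 0.1456]
ee_rot: [0.753, 0.658, -0.002, -0.002]
wrist_force: [2.3, -0.1, -3.8]
width: 0.0172
gripper_force: 79.2
```

Request:
servo_tool:
  motion:
    - [0,1,2,0,0,0]
    - [0,2,5,0,0,0]
    - [0,2,8,0,0,0]
    - [0,2,11,0,0,0]
    - [0,2,14,0,0,0]
    - [0,2,17,0,0,0]
    - [0,2,20,0,0,0]
    - [0,2,20,0,0,0]
    - [0,2,20,0,0,0]

```text
t: 18.82
ee_pos: [0.5085, -0.1957, 0.125]
ee_rot: [0.753, 0.658, -0.003, -0.003]
wrist_force: [-4.9, 0.7, -0.7]
width: 0.0166
gripper_force: 79.5
```

```bash
cat > m.py <<'E'
from h import *
F=[];T=robot.camera_model("scene")
for i in range(4): im=robot.snapshot("scene");s=robot.state();F.append(s["wrist_force"])
print(np.mean(F,0).round(2),np.std(F,0).round(2),s["wrist_torque"].round(2),s["ee_pos"].round(4),s["width"])
cv2.imwrite("pics/s_last.png",im)
E
python3 m.py
```

```text
[-5.58  0.06 -1.14] [0.52 0.13 0.16] [0.15 1.12 0.04] [ 0.5085 -0.1957  0.1251] 0.016955842731397924
```

Request:
servo_tool:
  motion:
    - [0,-1,0,0,0,0]
    - [0,-2.5,0,0,0,0]
    - [0,-2.5,0,0,0,0]
    - [0,-2.5,0,0,0,0]

```text
t: 19.52
ee_pos: [0.508, -0.1957, 0.1257]
ee_rot: [0.753, 0.658, -0.002, -0.001]
wrist_force: [1.1, 0.6, -0.9]
width: 0.0167
gripper_force: 79.4
```

```bash
python3 m.py
```

```text
[ 1.05 -0.14 -1.18] [0.65 0.87 0.4 ] [ 0.03 -0.33 -0.06] [ 0.5079 -0.1957  0.1257] 0.016534953034762132
```

Request:
servo_tool:
  motion:
    - [0,0,1.5,0,0,0]
    - [0,-0.3,3,0,0,0]
    - [0,-0.5,4.5,0,0,0]
    - [0,-0.7,6,0,0,0]
    - [0,-0.7,6,0,0,0]
    - [0,-0.7,6,0,0,0]
    - [0,-0.7,6,0,0,0]

```text
t: 20.6
ee_pos: [0.5073, -0.1957, 0.1197]
ee_rot: [0.753, 0.658, -0.002, -0.001]
wrist_force: [4.9, -0.4, -1.2]
width: 0.0172
gripper_force: 79.5
```

```bash
python3 m.py
```

```text
[ 5.14 -0.6  -1.65] [0.21 0.42 0.45] [-0.04 -1.11 -0.17] [ 0.5073 -0.1957  0.1197] 0.01692717635254507
```

Request:
servo_tool:
  motion:
    - [0,0.8,0,0,0,0]
    - [0,1.6,0,0,0,0]
    - [0,1.6,0,0,0,0]
    - [0,1.6,0,0,0,0]

```text
t: 21.3
ee_pos: [0.5074, -0.1957, 0.1193]
ee_rot: [0.753, 0.658, -0.002, -0.002]
wrist_force: [0.1, -1.1, -1.0]
width: 0.0167
gripper_force: 79.5
```

```bash
python3 m.py
```

```text
[-0.6  -0.48 -1.23] [0.68 0.4  0.26] [-0.07  0.15 -0.05] [ 0.5074 -0.1956  0.1194] 0.017154683445924693
```

Request:
servo_tool:
  motion:
    - [0,0,1.5,0,0,0]
    - [0,0,3,0,0,0]
    - [0,0,4.5,0,0,0]
    - [0,0,6,0,0,0]
    - [0,0,6,0,0,0]
    - [0,0,6,0,0,0]
    - [0,0,6,0,0,0]

```text
t: 22.38
ee_pos: [0.5076, -0.1956, 0.1135]
ee_rot: [0.753, 0.658, -0.002, -0.002]
wrist_force: [-3.7, -1.1, -0.7]
width: 0.0168
gripper_force: 79.6
```

```bash
python3 m.py
```

```text
[-4.77 -0.96 -0.45] [0.41 0.34 0.58] [-0.11  1.04 -0.01] [ 0.5077 -0.1957  0.1135] 0.017145298953929675
```

Request:
servo_tool:
  motion:
    - [0,-0.7,1,0,0,0]
    - [0,-1.5,2,0,0,0]
    - [0,-1.5,3,0,0,0]
    - [0,-1.5,3,0,0,0]
    - [0,-1.5,3,0,0,0]
    - [0,-1.5,3,0,0,0]

```text
t: 23.32
ee_pos: [0.5073, -0.1956, 0.1107]
ee_rot: [0.753, 0.658, -0.002, -0.001]
wrist_force: [3.4, -1.0, 0.2]
width: 0.0173
gripper_force: 79.6
```

```bash
python3 m.py
```

```text
[ 4.06 -0.66  0.31] [0.64 0.53 0.34] [-0.09 -0.97 -0.14] [ 0.5073 -0.1956  0.1107] 0.017025233907601044
```

Request:
servo_tool:
  motion:
    - [0,0.4,0,0,0,0]
    - [0,0.8,0,0,0,0]
    - [0,0.8,0,0,0,0]
    - [0,0.8,0,0,0,0]
    - [0,0.8,0,0,0,0]

```text
t: 24.15
ee_pos: [0.5073, -0.1956, 0.1105]
ee_rot: [0.753, 0.658, -0.002, -0.002]
wrist_force: [3.6, -0.2, -0.6]
width: 0.017
gripper_force: 79.6
```

```bash
sed -i 's/range(4)/range(8)/' m.py; python3 m.py
```

```text
[ 3.28 -1.03 -0.16] [0.18 0.23 0.34] [-0.13 -0.65 -0.14] [ 0.5073 -0.1956  0.1105] 0.016638435365022703
```

Request:
servo_tool:
  motion:
    - [0,0.4,0,0,0,0]
    - [0,0.8,0.3,0,0,0]
    - [0,0.8,0.5,0,0,0]
    - [0,0.8,0.5,0,0,0]
    - [0,0.8,0.5,0,0,0]
    - [0,0.8,0.5,0,0,0]
  claw: 0
  force: 20

```text
t: 25.3
ee_pos: [0.5074, -0.1956, 0.1098]
ee_rot: [0.753, 0.658, -0.002, -0.002]
wrist_force: [-1.9, -0.4, 0.3]
width: 0.017
gripper_force: 79.6
```

```bash
python3 m.py
```

```text
[-3.41 -0.27 -0.46] [0.47 0.55 0.66] [-0.1   0.92 -0.03] [ 0.5075 -0.1956  0.1099] 0.017025367953227444
```

Request:
servo_tool:
  motion:
    - [0,-0.4,0.5,0,0,0]
    - [0,-0.4,1,0,0,0]
    - [0,-0.4,1,0,0,0]
    - [0,-0.4,1,0,0,0]
    - [0,-0.4,1,0,0,0]
    - [0,-0.4,1,0,0,0]

```text
t: 26.45
ee_pos: [0.5076, -0.1956, 0.109]
ee_rot: [0.753, 0.658, -0.002, -0.002]
wrist_force: [-3.9, -0.8, -0.4]
width: 0.0171
gripper_force: 79.6
```

```bash
python3 m.py
```

```text
[-4.26 -0.04 -0.31] [0.34 0.44 0.56] [ 0.06  0.88 -0.01] [ 0.5076 -0.1956  0.109 ] 0.017003742091013855
```

Request:
servo_tool:
  motion:
    - [0,-0.4,0.7,0,0,0]
    - [0,-0.8,1.5,0,0,0]
    - [0,-0.8,1.5,0,0,0]
    - [0,-0.8,1.5,0,0,0]
    - [0,-0.8,1.5,0,0,0]
    - [0,-0.8,1.5,0,0,0]

```text
t: 27.6
ee_pos: [0.5076, -0.1957, 0.1077]
ee_rot: [0.753, 0.658, -0.002, -0.001]
wrist_force: [1.1, -0.8, 0.4]
width: 0.0172
gripper_force: 79.5
```

```bash
python3 m.py
```

```text
[ 1.96 -0.19  0.11] [0.55 0.3  0.47] [-0.04 -0.62 -0.12] [ 0.5074 -0.1957  0.1076] 0.016450691361286816
```

Fully carried: Fz is about 0 and the arm has settled with the fork about 45 mm down. Releasing gently.

Request:
servo_tool:
  motion:
    - [0,0,0,0,0,0]
    - [0,0,0,0,0,0]
    - [0,0,0,0,0,0]
    - [0,0,0,0,0,0]
  claw: 0.3

```text
t: 28.5
ee_pos: [0.5067, -0.1955, 0.1074]
ee_rot: [0.753, 0.658, -0.002, -0.002]
wrist_force: [-0.1, 0.4, 0.7]
width: 0.0258
gripper_force: 0.0
```

```bash
cp pics/s_last.png pics/s_before.png; python3 m.py
python3 - <<'E'
import cv2,numpy as np
a,b=cv2.imread("pics/s_before.png"),cv2.imread("pics/s_last.png")
d=cv2.absdiff(a,b).max(2);ys,xs=np.nonzero(d>40);print(len(xs),(xs.min(),xs.max(),ys.min(),ys.max()) if len(xs) else 0)
E
```

```text
[ 0.15 -0.17 -0.04] [0.38 0.46 0.42] [ 0.04 -0.01  0.  ] [ 0.5069 -0.1956  0.1075] 0.025439563315189276
75 (np.int64(271), np.int64(339), np.int64(132), np.int64(180))
```

Request:
servo_tool:
  motion:
    - [0,0,0,0,0,0]
    - [0,0,0,0,0,0]
    - [0,0,0,0,0,0]
    - [0,0,-5,0,0,0]
    - [0,0,-15,0,0,0]
    - [0,0,-35,0,0,0]
    - [0,0,-70,0,0,0]
    - [0,0,-115,0,0,0]
    - [0,0,-160,0,0,0]
    - [0,0,-200,0,0,0]
    - [0,0,-200,0,0,0]
    - [0,0,-200,0,0,0]
  claw: 0.5

```text
t: 30.4
ee_pos: [0.5076, -0.1954, 0.3075]
ee_rot: [0.753, 0.658, -0.002, -0.002]
wrist_force: [-0.9, 0.7, 0.5]
width: 0.0426
gripper_force: 0.0
```

Run:
```python
from h import *
w=robot.snapshot("wrist");c=robot.camera_model("wrist");s1=robot.snapshot("scene");cv2.imwrite("pics/w9.png",w);cv2.imwrite("pics/s9.png",s1)
for i in range(8): s2=robot.snapshot("scene")
d=cv2.absdiff(s1,s2).max(2);print("moved px",(d>40).sum())
hsv=cv2.cvtColor(w,cv2.COLOR_BGR2HSV);m=cv2.inRange(hsv,(12,60,110),(28,165,255))
m=cv2.morphologyEx(m,cv2.MORPH_OPEN,np.ones((5,5)))
for k in cv2.connectedComponentsWithStats(m)[2][1:]:
    if k[4]>150:print("w",k)
f=np.array([.508,-.196]);y=np.radians(82.3)
for b in(-.065,0,.065): print(pix(c,np.r_[f+b*np.array([np.cos(y),np.sin(y)]),.149]).round())
S=robot.camera_model("scene");hs=cv2.cvtColor(s2,cv2.COLOR_BGR2HSV);m=cv2.inRange(hs,(12,60,110),(28,165,255))
for k in cv2.connectedComponentsWithStats(m)[2][1:]:
    if k[4]>25 and 250<k[0]<340 and 110<k[1]<230:print("s",k)
for b in(-.065,0,.065): print(pix(S,np.r_[f+b*np.array([np.cos(y),np.sin(y)]),.149]).round())
b0=cv2.imread("pics/scene0.png");d=cv2.absdiff(b0,s2).max(2)
for n,r in dict(vase=(280,232,310,272),jar=(443,228,472,265),tile=(372,303,435,362),tile2=(205,166,246,196)).items():
    print(n,(d[r[1]:r[3],r[0]:r[2]]>50).sum())
```

```text
moved px 22
w [333 122  42  13 355]
w [321 124  12  45 426]
w [318 170  15  68 757]
w [333 170  40  41 603]
w [285 200  34  11 283]
[326. 241.]
[326. 187.]
[326. 126.]
s [273 161  27  15  92]
s [266 188  12  17  81]
s [279 196  30  16 114]
[273. 162.]
[286. 168.]
[300. 174.]
vase 0
jar 0
tile 0
tile2 0
```

```bash
python3 -c "
from cell import robot
print(robot.sign_off())"
```

```text
the job is handed in; nothing more can be done
None
```

The job is handed in: the lid is open on its stop, the tamper hangs still in the fork (let go only after the arm had sunk about 45 mm and was carrying its weight), and the vase, jar and tiles show no change on camera; the first grip on the lid tab missed and had to be retaken deeper.

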